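# Present an offset cast lever over its locating fixture

### The job

The cast lever is to be loaded on its locating fixture. First make sure the fixture's spring ejector is not stuck: push its brass head right down to its stop and let it spring back up. Then pick the lever up by its balance point, and hold it still and level over the fixture without it touching the fixture, with its big bore straight over the spigot and its small eye straight over the pin, about two centimetres clear of the spigot's tip; finish while still holding it there, so that I can guide it down by hand. Leave the things around where they are.

Things in the scene. Friction and masses are not known exactly. Their poses are not given: they have to be found in the camera images.
- lever: dark grey cast offset lever, loose, 0.35 to 0.65 kg, flat on the bench. Origin at its underside on the big bore's axis; x along the arm, z up. Big boss at the origin: 44 mm across, 30 high, bore 24. Small boss at x = 128, y = 16 mm: 28 across, 24 high, eye 10. Arm 16 mm wide, 8 to 24 mm above the underside: straight along x to x = 75 mm (centred on y = 3 mm), then bent to the small boss
- lever_balance (a point): the lever's balance point (centre of mass): in the lever's frame x = 49, y = 5 mm, 15 mm above its underside; inside the straight stretch of the arm, whose flat parallel sides lie at y = -5 and +11 mm
- lever_bore (a point): centre of the big bore in the plane of the lever's underside (the lever's origin)
- lever_eye (a point): centre of the small eye in the plane of the lever's underside
- fixture: blue locating fixture, fixed to the bench: plate 14 mm thick, x = -40 to 160, y = -40 to 56 mm. Origin on the bench under the spigot; x along the plate, z up. Spigot at the origin, pin at x = 128, y = 16 mm, spring ejector at x = 84, y = 0. A fixed strap clamp with black knob is parked at x = -4 to 54, y = 35 to 53 mm, 42 mm high. The lever loads with its axes parallel to the fixture's
- spigot_tip (a point): centre of the spigot's top, 42 mm above the bench; steel spigot 21 mm in diameter with a tapered nose, on a 40 mm wide shoulder 20 mm above the bench
- pin_tip (a point): centre of the small pin's top, 33 mm above the bench; steel pin 8 mm in diameter on a 24 mm wide shoulder 20 mm above the bench
- ejector_top (a point): centre of the top of the ejector's brass mushroom head, 21 mm across; 33.5 mm above the bench when it is up
- ejector (a joint): travel of the ejector head: 0 when it is up, 0.009 m when pressed down to its stop; the spring pushes back with 4 N at the top and 8.5 N at the stop, and returns it when let go
- spray_can: bystander: red aerosol can standing behind the work, 59 mm across, 198 mm high; origin under its centre
- grease_jar: bystander: white jar with lid standing behind the work, 101 mm across, 97 mm high; origin under its centre
- tape_small: bystander: roll of yellow masking tape lying behind the work, 104 mm across, 25 mm high; origin under its centre
- torque_driver: bystander: red and black torque screwdriver lying to the right of the work, 188 x 34 x 32 mm; origin under its centre, long along its x
Mind the look-alikes: they are no part of the job. There is more than one size of the lever; the one meant has the size given above.

How it is judged:
On the way, in this order (a step that is already met when the one before it is completed fails the run):
1. the ejector head is pressed down to its stop (value of joint ejector above 0.0078 m), for 0.1 s.
2. the ejector head has sprung back up (value of joint ejector below 0.001 m), for 0.1 s.
3. the lever is lifted clear of the bench, held by the fingers (height (world z) of each of lever_bore, lever_eye above 0.02 m and contact force between the fingers and lever above 1 N), for 0.2 s.
At the end, for the whole second after the job is handed in: The fingers hold the lever within 16 mm (from above) of its balance point, still and level within 4.5 degrees; bore axis within 8 mm of the spigot and eye within 10 mm of the pin, its underside 5 to 45 mm above the spigot's tip, not touching the fixture, the ejector up (horizontal distance between lever_bore and spigot_tip below 0.008 m and horizontal distance between lever_eye and pin_tip below 0.01 m and z of lever_bore in the frame of spigot_tip between 0.005 and 0.045 m and angle between lever's own z axis and vertical below 0.08 rad and horizontal distance between the grasp point and lever_balance below 0.016 m and contact force between the fingers and lever above 1 N and contact force between lever and fixture below 0.2 N and value of joint ejector below 0.0015 m and linear speed of lever below 0.02 m/s and angular speed of lever below 0.15 rad/s); the arm keeps its last pose, push and grip.
It fails at once if the lever is tipped more than 20 degrees (angle between lever's own z axis and vertical above 0.35 rad).
It fails at once if the lever touches the fixture (contact force between lever and fixture above 1 N).
It fails at once if a bystander is disturbed (distance of any of spray_can, grease_jar, tape_small, torque_driver from where it was at the start of the episode above 0.02 m).
It also fails if it takes over 48 s, if anything falls off the work surface, if the arm or the gripper's body presses on something with over 40 N, if the wrist force passes 120 N, or if a joint passes its speed limit or range.

### The arm

A 6-joint arm with a two-finger parallel gripper is mounted at the origin on a cart in front of the work surface, level with it; the furniture and walls round the work are solid. World frame = base frame: x ahead of the robot, y to its left, z up, the work surface at z = 0. Lengths are in m, angles in rad, forces in N, time in s.
With the tool pointing down it reaches from about 0.35 to 0.975 m from the base axis. Payload 4.9 kg.
Tool frame: the origin (TCP) lies at the very end of the fingers, on their centre line; the grasp point (between the pads) lies 19 mm behind it (ctrl.grasp_offset is the distance from the TCP to the grasp point, in m); z points along the fingers, y is the line along which they close (so a half turn about z gives the same grasp; the last joint's range is limited). The gripper opens to 85 mm and grips with 20 to 120 N. Pads are 22 mm wide; open, the fingers measure 114 mm over their backs; the gripper's body (76 mm by 85 mm) begins 54 mm behind the grasp point. The pads swing forward as they close: fully open they stand 13 mm farther back than shut.
Start: joints at [-1.448, 0.053, 1.613, -0, 1.476, -0.119], TCP at [0.15, -0.607, 0.231] pointing down, gripper open.
Joint ranges: [-3.01, 3.01], [-1.01, 2.22], [0.06, 2.58], [-1.02, 4.17], [0.09, 2.62], [-3.14, 3.14]. Speed limits (rad/s): [2.57, 2.57, 3.14, 3.14, 3.14, 3.14].

### API

Orientations are given as a rotation vector (axis times angle).
In Python, from station import ctrl, optics gives the robot as it stands.
- The arm moves only by the shell command python3 -m handwheel 'ROWS' [OPENING] [FORCE]. ROWS is JSON, a list of rows, each an object of numbers: "tx", "ty", "tz": the shift along the tool's x, y, z in mm; "roll": the turn about the tool's z in rad. A call has 1 to 12 rows; each row shifts and turns the commanded pose from where the row before left it, along the tool's axes as they then stand; what a row does not reach is not made up. A row lasts 1/12 s, in which the tool goes at most 41.7 mm and 7.16 degrees, less where a joint would pass 70% of its speed; a pose out of reach is approached as far as the arm can. A call with a gripper value outside its range is refused whole. OPENING is the finger opening in mm, from 0 to 85.4, set as the call begins (- or left out, the last holds). The fingers move at their own pace and stop on an object; FORCE is the grip in N (left out, the last holds). Time passes only in rows, so rows that do not move let the fingers close. It gives the time, the measured TCP pose, the force, the opening and the grip force at its end, in the units of the state.
- ctrl.get_obs(): the state, without advancing time (a new reading comes with each control period).
- optics.get_image(name): name is "scene" or "top"; returns (picture, depth): 400x640x3 uint8, red, green, blue; 400x640 float32, m along the optical axis (not along the pixel's ray), 0 where there is no reading.
- optics.camera_params(name): a dict with "mtx" (3x3 intrinsics, pixels), "extrinsics" (4x4, takes a point from camera to world coordinates). Camera axes: x right, y down, z forward; pixel columns grow to the right and rows downward; lengths in m; the calibration is good to about 2 mm. A picture is of the moment at which its call begins. camera_params takes no time and is no camera call.
- ctrl.finish_job(): hands the job in; it is judged then, once.
The state is a dict: "t": time; "q": joint angles; "dq": joint speeds; "effort": joint torques, N m; "tool_pos": TCP position; "tool_rot": TCP orientation; "contact_force": force on the tool from outside, world axes, zero at the start; "wrist_torque": the same for the moment, N m; "opening": finger opening in m; "grip_force": force on a finger pad.
Only numpy, scipy, OpenCV 4.12 (cv2) and the standard library are available. Lean on these libraries where they do the work, as an engineer would, in place of code of your own. Each camera call takes 0.05 s, during which the arm holds its last target. There are 200 camera calls.

## Working session

There is one attempt and no reset: what is moved stays moved. The work goes in short steps, Python scripts to look and compute and a shell command to move; the robot and the scene stay as the last step left them, time stands still between calls to the robot, and variables do not carry over. Pictures are saved under pics/ and viewed, at most 10 in all, crops included, and the job is handed in when it is done.

```bash
mkdir -p pics; ls; python3 - <<'E'
from station import ctrl, optics
import cv2, numpy as np
o=ctrl.get_obs(); print({k:np.round(v,4) for k,v in o.items()})
for n in("scene","top"):
    im,d=optics.get_image(n); cv2.imwrite(f"pics/{n}0.png",im[...,::-1]); np.save(f"pics/{n}0.npy",d)
    p=optics.camera_params(n); print(n,np.round(p["mtx"],1).tolist(),np.round(p["extrinsics"],3).tolist())
E
```

```text
pics
{'t': np.float64(0.0), 'q': array([-1.448 ,  0.0534,  1.6143,  0.    ,  1.476 , -0.119 ]), 'dq': array([-0.    ,  0.0003, -0.0001, -0.0005, -0.0005, -0.0013]), 'effort': array([ 2.50000e-03, -3.93685e+01, -3.70171e+01,  1.00000e-04,
        7.10000e-03,  0.00000e+00]), 'tool_pos': array([ 0.1496, -0.6062,  0.23  ]), 'tool_rot': array([-3.1166, -0.3786, -0.    ]), 'contact_force': array([-0.4723,  0.3121,  0.5397]), 'wrist_torque': array([ 0.0057,  0.0179, -0.0177]), 'grip_force': np.float64(0.0), 'opening': np.float64(0.0852)}
scene [[393.5, 0.0, 319.4], [0.0, 393.5, 198.4], [0.0, 0.0, 1.0]] [[-0.845, -0.347, 0.407, 0.179], [-0.535, 0.57, -0.623, 0.526], [-0.016, -0.744, -0.667, 0.691], [0.0, 0.0, 0.0, 1.0]]
top [[496.3, 0.0, 320.4], [0.0, 496.3, 201.3], [0.0, 0.0, 1.0]] [[0.061, -0.974, 0.218, 0.275], [-0.998, -0.06, 0.012, -0.105], [0.001, -0.219, -0.976, 1.425], [0.0, 0.0, 0.0, 1.0]]
```

View pics/scene0.png

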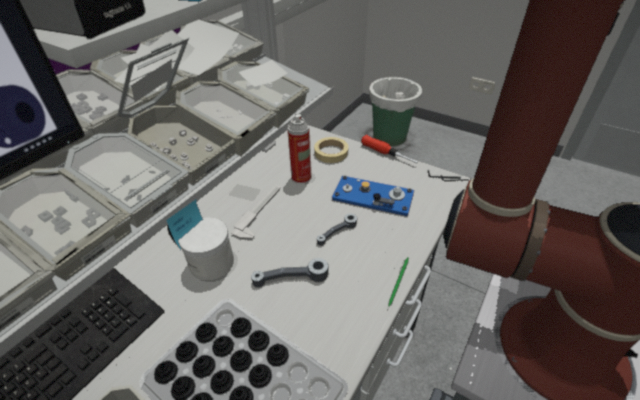

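View pics/top0.png

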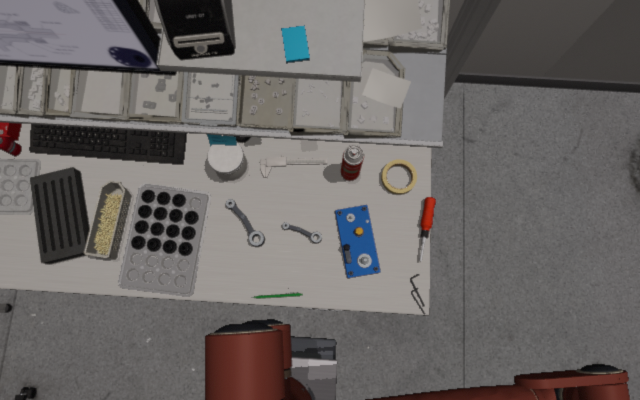

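The scene view shows the larger lever with its bore near (318,270) and eye near (257,278), and the fixture around (372,195). In the top view the large lever's bore is at (256,240) and its eye at (230,204). The fixture's spigot is at (364,261), the pin at (350,217) and the brass ejector at (358,231). The small lever at (317,238) is the decoy. Next I'll enlarge crops of both views.

```bash
python3 - <<'E'
import cv2
a=cv2.imread("pics/top0.png")[190:290,210:400]; cv2.imwrite("pics/topc.png",cv2.resize(a,None,fx=4.2,fy=4.2,interpolation=cv2.INTER_CUBIC)[:,:800])
a=cv2.imread("pics/scene0.png")[165:295,240:430]; cv2.imwrite("pics/scenec.png",cv2.resize(a,None,fx=4.2,fy=4.2,interpolation=cv2.INTER_CUBIC)[:,:800])
E
```

```text
(no output)
```

View pics/topc.png

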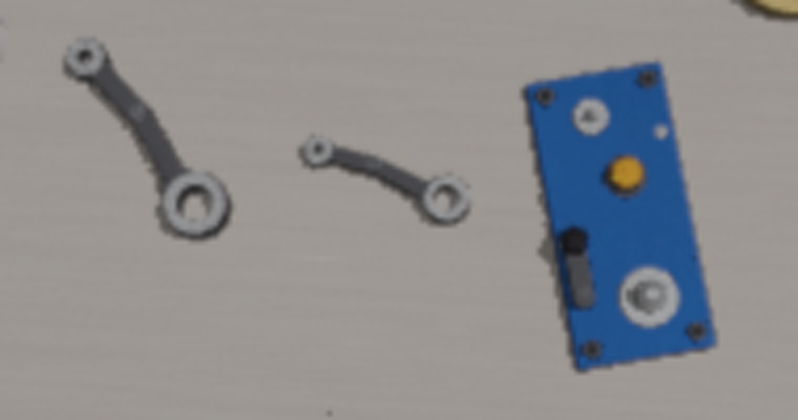

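View pics/scenec.png

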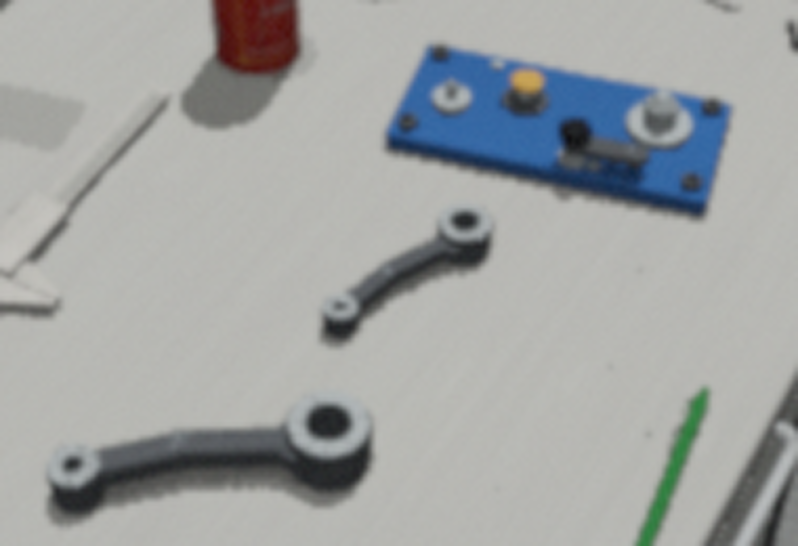

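Crop readings:

| Feature | Top crop | Scene crop |
|---|---|---|
| Bore | (195,204) | (329,424) |
| Eye | (85,57) | (73,465) |
| Ejector | (627,173) | (527,81) |
| Pin shoulder | (591,117) | (452,98) |
| Spigot shoulder | (650,297) | (659,124) |

I'll triangulate these across the two views and check them against the blue plate's outline.

```bash
cat > h.py <<'E'
import numpy as np, cv2
from station import ctrl, optics
P={n:optics.camera_params(n) for n in("top","scene")}
def ray(n,uv):
    E=np.array(P[n]["extrinsics"]); d=E[:3,:3]@np.linalg.solve(P[n]["mtx"],[uv[0],uv[1],1]); return E[:3,3],d
def onz(n,uv,z):
    c,d=ray(n,uv); return c+d*(z-c[2])/d[2]
def tri(a,b):
    c1,d1=ray("top",a); c2,d2=ray("scene",b)
    s=np.linalg.lstsq(np.c_[d1,-d2],c2-c1,rcond=None)[0]
    p,q=c1+s[0]*d1,c2+s[1]*d2; return (p+q)/2,np.linalg.norm(p-q)
def proj(n,p):
    E=np.array(P[n]["extrinsics"]); q=np.array(P[n]["mtx"])@(E[:3,:3].T@(np.asarray(p)-E[:3,3])); return q[:2]/q[2]
T=lambda u,v:((u+.5)/4.2-.5+210,(v+.5)/4.2-.5+190)
S=lambda u,v:((u+.5)/4.2-.5+240,(v+.5)/4.2-.5+165)
E
python3 - <<'E'
from h import *
for k,a,b,z in[("bore",(195,204),(329,422),.03),("eye",(85,57),(73,465),.024),("ej",(627,173),(527,81),.0335),("pinsh",(591,117),(452,98),.02),("spsh",(650,297),(659,124),.02)]:
    p,e=tri(T(*a),S(*b)); print(k,np.round(p*1000,1),"gap",round(e*1000,1),"top@z",np.round(onz("top",T(*a),z)*1e3,1)[:2],"scene@z",np.round(onz("scene",S(*b),z)*1e3,1)[:2])
for n in P:
    im=cv2.imread(f"pics/{n}0.png"); hsv=cv2.cvtColor(im,cv2.COLOR_BGR2HSV)
    m=cv2.inRange(hsv,(105,130,60),(120,255,255)); 
    w=np.zeros_like(m); w[(slice(195,285) if n=="top" else slice(170,220)),325:420]=1; m*=w
    c=max(cv2.findContours(m,0,1)[0],key=cv2.contourArea); h=cv2.convexHull(c)[:,0].astype(float)
    g=np.array([onz(n,u,.014)[:2] for u in h])*1e3
    r=cv2.minAreaRect(g.astype(np.float32)); print(n,r)
    ce=np.array(r[0]); 
    for a in (r[2],r[2]+90,r[2]+180,r[2]-90):
        x=np.array([np.cos(np.radians(a)),np.sin(np.radians(a))]);y=np.array([-x[1],x[0]])
        print(round(a,1),"origin if centre",np.round(ce-60*x-8*y,1))
E
```

```text
bore [470.6  87.9  29.6] gap 2.5 top@z [469.4  87.4] scene@z [471.7  88.5]
eye [568.1 173.4  23.3] gap 1.7 top@z [567.2 172.9] scene@z [568.5 174.1]
ej [ 509.3 -202.2   30. ] gap 2.1 top@z [ 507.7 -202.3] scene@z [ 508.7 -198.2]
pinsh [ 548.5 -176.8   17.5] gap 1.4 top@z [ 547.3 -176.9] scene@z [ 547.8 -174. ]
spsh [ 427.9 -222.5   16.3] gap 1.8 top@z [ 426.6 -222.4] scene@z [ 427.5 -218.3]
top ((482.7171630859375, -198.84085083007812), (196.4643096923828, 93.16682434082031), 13.397692680358887)
13.4 origin if centre [ 426.2 -220.5]
103.4 origin if centre [ 504.4 -255.4]
193.4 origin if centre [ 539.2 -177.2]
-76.6 origin if centre [ 461.  -142.3]
scene ((482.2421569824219, -192.00717163085938), (193.8634796142578, 99.8089599609375), 13.028207778930664)
13.0 origin if centre [ 425.6 -213.3]
103.0 origin if centre [ 503.6 -248.7]
193.0 origin if centre [ 538.9 -170.7]
-77.0 origin if centre [ 460.9 -135.4]
```

```bash
python3 -m handwheel '[{"tx":22,"ty":-15},{"tx":22,"ty":-15},{"tx":22,"ty":-15},{"tx":22,"ty":-15},{"tx":22,"ty":-15},{"tx":22,"ty":-15},{"tx":22,"ty":-15},{"tx":22,"ty":-15},{"tx":22,"ty":-15},{"tx":22,"ty":-15}]' 0 40
python3 -m handwheel '[{"tx":22,"ty":-15},{"tx":22,"ty":-15},{"tx":22,"ty":-15},{"tx":22,"ty":-15},{"tx":22,"ty":-15},{"tx":22,"ty":-15},{"tx":22,"ty":-15},{"tx":22,"ty":-15},{"tx":22,"ty":-15},{"tx":22,"ty":-15},{},{}]'
python3 - <<'E'
from h import *
o=ctrl.get_obs();d=np.array([.509,-.2015,.06])-o["tool_pos"];R=cv2.Rodrigues(o["tool_rot"])[0]
print(o["t"],o["tool_pos"],np.round(R,3).tolist(),"toolshift",R.T@d*1e3)
E
```

```text
0.1 [ 0.14959849 -0.60624092  0.23014569] [[0.971, 0.239, -0.0], [0.239, -0.971, 0.002], [0.0, -0.002, -1.0]] toolshift [ 445.81613641 -306.58684797  170.84111226]$[0]: bad value
$[0]: bad value
```

```bash
python3 -m handwheel '[{"tx":22,"ty":-15,"tz":0,"roll":0}]' 0 40; python3 -m handwheel --help; python3 -c "from station import ctrl;print(ctrl.get_obs()['t'])"
```

```text
t: 0.18
tool_pos: [0.1653, -0.5884, 0.2304]
tool_rot: [-3.119, -0.373, 0.002]
contact_force: [0.7, 0.1, 0.4]
opening: 0.0759
grip_force: 0.0
0.1833invalid input: not JSON, or not a number
```

All four keys are required in every row.

```bash
python3 -m handwheel '[{"tx":22,"ty":-15,"tz":0,"roll":0},{"tx":22,"ty":-15,"tz":0,"roll":0},{"tx":22,"ty":-15,"tz":0,"roll":0},{"tx":22,"ty":-15,"tz":0,"roll":0},{"tx":22,"ty":-15,"tz":0,"roll":0},{"tx":22,"ty":-15,"tz":0,"roll":0},{"tx":22,"ty":-15,"tz":0,"roll":0},{"tx":22,"ty":-15,"tz":0,"roll":0},{"tx":22,"ty":-15,"tz":0,"roll":0}]' 0 40
python3 -m handwheel '[{"tx":22,"ty":-15,"tz":0,"roll":0},{"tx":22,"ty":-15,"tz":0,"roll":0},{"tx":22,"ty":-15,"tz":0,"roll":0},{"tx":22,"ty":-15,"tz":0,"roll":0},{"tx":22,"ty":-15,"tz":0,"roll":0},{"tx":22,"ty":-15,"tz":0,"roll":0},{"tx":22,"ty":-15,"tz":0,"roll":0},{"tx":22,"ty":-15,"tz":0,"roll":0},{"tx":22,"ty":-15,"tz":0,"roll":0},{"tx":5,"ty":-6,"tz":0,"roll":0},{"tx":0,"ty":0,"tz":0,"roll":0},{"tx":0,"ty":0,"tz":0,"roll":0}]'
cat > rel.py <<'E'
import sys
from h import *
o=ctrl.get_obs();d=np.array(eval(sys.argv[1]))/1e3-o["tool_pos"];R=cv2.Rodrigues(o["tool_rot"])[0]
print(o["t"],o["tool_pos"],"heading",np.degrees(np.arctan2(R[1,0],R[0,0])),"axis",R[:,2].round(3),"toolshift mm",np.round(R.T@d*1e3,1),"f",np.round(o["contact_force"],1))
E
python3 rel.py 509,-201.5,60
```

```text
t: 0.93
tool_pos: [0.3279, -0.4071, 0.2308]
tool_rot: [-3.118, -0.379, 0.0]
contact_force: [-0.2, -0.1, -0.3]
opening: -0.0001
grip_force: 0.0
t: 1.93
tool_pos: [0.4903, -0.223, 0.2309]
tool_rot: [3.119, 0.38, -0.002]
contact_force: [-0.5, 0.2, -1.1]
opening: -0.0004
grip_force: 0.0
1.9333 [ 0.49026207 -0.22299242  0.23086656] heading 13.897231860834568 axis [-0.001 -0.    -1.   ] toolshift mm [ 23.5 -16.3 170.8] f [-0.5  0.2 -1.1]
```

```bash
python3 -m handwheel '[{"tx":12,"ty":-8,"tz":0,"roll":0},{"tx":11.5,"ty":-8.3,"tz":0,"roll":0},{"tx":0,"ty":0,"tz":30,"roll":0},{"tx":0,"ty":0,"tz":35,"roll":0},{"tx":0,"ty":0,"tz":35,"roll":0},{"tx":0,"ty":0,"tz":30,"roll":0},{"tx":0,"ty":0,"tz":20,"roll":0},{"tx":0,"ty":0,"tz":15,"roll":0},{"tx":0,"ty":0,"tz":5,"roll":0},{"tx":0,"ty":0,"tz":0,"roll":0},{"tx":0,"ty":0,"tz":0,"roll":0}]' 0 40
python3 rel.py 509,-201.5,35
python3 - <<'E'
from h import *
out=[]
for n,(x,y) in(("top",(325,195)),("scene",(320,150))):
    im,d=optics.get_image(n); out.append(cv2.resize(im[y:y+90,x:x+110,::-1],(385,315),interpolation=cv2.INTER_CUBIC))
cv2.imwrite("pics/ej1.png",np.hstack(out))
E
```

```text
t: 2.85
tool_pos: [0.5096, -0.2025, 0.062]
tool_rot: [3.118, 0.377, 0.001]
contact_force: [0.2, -0.8, 0.5]
opening: 0.0
grip_force: 0.0
2.85 [ 0.50957968 -0.2024938   0.06200124] heading 13.789609686414684 axis [ 0.001 -0.001 -1.   ] toolshift mm [-0.3 -1.1 27. ] f [ 0.2 -0.8  0.5]
```

View pics/ej1.png

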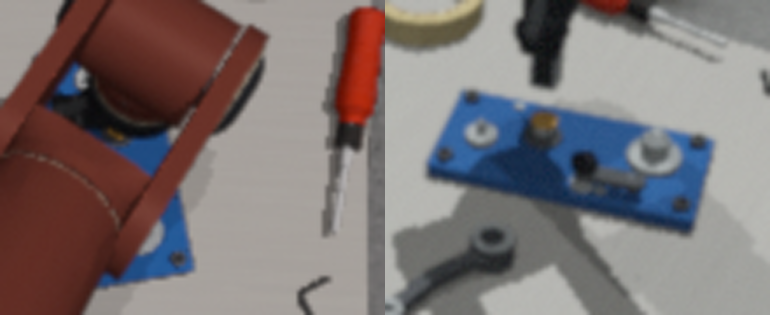

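The shut fingers stand directly above the brass head: tip at (545,82), head at (543,120). Now I'll press it.

```bash
python3 -m handwheel '[{"tx":0,"ty":-1,"tz":12,"roll":0},{"tx":0,"ty":0,"tz":10,"roll":0},{"tx":0,"ty":0,"tz":4,"roll":0},{"tx":0,"ty":0,"tz":3,"roll":0},{"tx":0,"ty":0,"tz":3,"roll":0},{"tx":0,"ty":0,"tz":2,"roll":0},{"tx":0,"ty":0,"tz":1,"roll":0},{"tx":0,"ty":0,"tz":0,"roll":0},{"tx":0,"ty":0,"tz":0,"roll":0}]'
```

```text
t: 3.7
tool_pos: [0.5089, -0.2002, 0.0267]
tool_rot: [-3.117, -0.379, 0.003]
contact_force: [-3.8, 1.3, 7.1]
opening: -0.0002
grip_force: 3.5
```

```bash
python3 -m handwheel '[{"tx":0,"ty":0,"tz":1,"roll":0},{"tx":0,"ty":0,"tz":1,"roll":0},{"tx":0,"ty":0,"tz":0,"roll":0}]'; python3 -m handwheel '[{"tx":0,"ty":0,"tz":1,"roll":0},{"tx":0,"ty":0,"tz":0,"roll":0}]';
```

```text
t: 3.95
tool_pos: [0.5091, -0.2003, 0.0249]
tool_rot: [-3.118, -0.379, 0.002]
contact_force: [-4.6, 2.1, 8.2]
opening: -0.0
grip_force: 3.9
t: 4.12
tool_pos: [0.5091, -0.2003, 0.0242]
tool_rot: [-3.118, -0.379, 0.002]
contact_force: [-4.6, 2.2, 8.4]
opening: -0.0001
grip_force: 4.4
```

```bash
python3 -m handwheel '[{"tx":0,"ty":0,"tz":1,"roll":0},{"tx":0,"ty":0,"tz":0,"roll":0}]'; python3 -m handwheel '[{"tx":0,"ty":0,"tz":1,"roll":0},{"tx":0,"ty":0,"tz":0,"roll":0}]';
```

```text
t: 4.28
tool_pos: [0.5092, -0.2004, 0.0241]
tool_rot: [-3.117, -0.379, 0.003]
contact_force: [-7.0, 3.1, 15.1]
opening: -0.0
grip_force: 7.5
t: 4.45
tool_pos: [0.5092, -0.2004, 0.0241]
tool_rot: [-3.117, -0.38, 0.004]
contact_force: [-10.8, 5.9, 20.9]
opening: -0.0001
grip_force: 10.4
```

```bash
python3 -m handwheel '[{"tx":0,"ty":0,"tz":0,"roll":0},{"tx":0,"ty":0,"tz":-4,"roll":0},{"tx":0,"ty":0,"tz":-8,"roll":0},{"tx":0,"ty":0,"tz":-15,"roll":0},{"tx":0,"ty":0,"tz":-25,"roll":0},{"tx":0,"ty":0,"tz":-30,"roll":0},{"tx":0,"ty":0,"tz":-30,"roll":0},{"tx":0,"ty":0,"tz":-20,"roll":0},{"tx":0,"ty":0,"tz":0,"roll":0}]' 
python3 -m handwheel '[{"tx":5,"ty":-20,"tz":0,"roll":0},{"tx":7,"ty":-29,"tz":0,"roll":0},{"tx":7,"ty":-29,"tz":0,"roll":0},{"tx":7,"ty":-29,"tz":0,"roll":0},{"tx":7,"ty":-29,"tz":0,"roll":0},{"tx":7,"ty":-29,"tz":0,"roll":0},{"tx":7,"ty":-29,"tz":0,"roll":0},{"tx":7,"ty":-29,"tz":0,"roll":0},{"tx":7,"ty":-29,"tz":0,"roll":0},{"tx":7,"ty":-29,"tz":0,"roll":0},{"tx":7,"ty":-29,"tz":0,"roll":0},{"tx":0,"ty":0,"tz":0,"roll":0}]' 50 40
python3 -m handwheel '[{"tx":0,"ty":0,"tz":0,"roll":-0.08},{"tx":0,"ty":0,"tz":0,"roll":-0.1},{"tx":0,"ty":0,"tz":0,"roll":-0.1},{"tx":0,"ty":0,"tz":0,"roll":-0.075},{"tx":0,"ty":0,"tz":0,"roll":0},{"tx":0,"ty":0,"tz":0,"roll":0}]'
python3 rel.py 509.4,118,50
```

```text
t: 5.2
tool_pos: [0.5125, -0.2022, 0.1594]
tool_rot: [3.112, 0.378, 0.013]
contact_force: [1.1, 0.5, 1.6]
opening: 0.0003
grip_force: 0.0
t: 6.2
tool_pos: [0.507, 0.1224, 0.1521]
tool_rot: [-3.116, -0.386, 0.002]
contact_force: [0.1, 0.2, -0.3]
opening: 0.0499
grip_force: 0.0
t: 6.7
tool_pos: [0.5076, 0.1179, 0.1524]
tool_rot: [-3.004, -0.92, 0.002]
contact_force: [0.1, -0.5, 0.2]
opening: 0.0498
grip_force: 0.0
6.7 [0.50761752 0.11789678 0.15241793] heading 34.0596806504879 axis [-0.001 -0.    -1.   ] toolshift mm [  1.6   1.  102.4] f [ 0.1 -0.5  0.2]
```

```bash
python3 -m handwheel '[{"tx":1.5,"ty":1,"tz":20,"roll":0},{"tx":0,"ty":0,"tz":35,"roll":0},{"tx":0,"ty":0,"tz":30,"roll":0},{"tx":0,"ty":0,"tz":17,"roll":0},{"tx":0,"ty":0,"tz":0,"roll":0},{"tx":0,"ty":0,"tz":0,"roll":0}]'
python3 rel.py 509.4,118,4
python3 - <<'E'
from h import *
out=[]
for n,(x,y,w,h) in(("top",(210,190,130,90)),("scene",(240,165,190,130))):
    im,d=optics.get_image(n); out.append(cv2.resize(im[y:y+h,x:x+w,::-1],(400,277),interpolation=cv2.INTER_CUBIC))
    print(n,"tcp px",proj(n,ctrl.get_obs()["tool_pos"]))
cv2.imwrite("pics/g1.png",np.hstack(out))
E
```

```text
t: 7.2
tool_pos: [0.5088, 0.1181, 0.0502]
tool_rot: [-3.003, -0.921, 0.004]
contact_force: [0.4, -0.2, 0.8]
opening: 0.0501
grip_force: 0.0
7.2 [0.50879251 0.11809134 0.05017426] heading 34.11968660025514 axis [-0.003 -0.    -1.   ] toolshift mm [ 0.6  0.5 46.2] f [ 0.4 -0.2  0.8]
top tcp px [245.4184161  221.97440778]
scene tcp px [293.97432242 259.96748794]
```

View pics/g1.png

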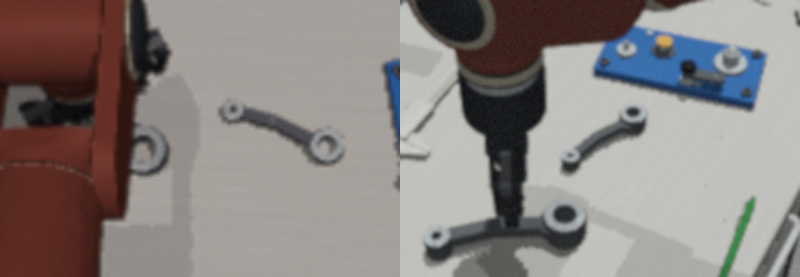

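The brass head is back up at (663,42). The fingers straddle the arm at about (507,215), and the lever has not moved. I'll descend and grip.

```bash
python3 -m handwheel '[{"tx":0.5,"ty":0.5,"tz":15,"roll":0},{"tx":0,"ty":0,"tz":15,"roll":0},{"tx":0,"ty":0,"tz":10,"roll":0},{"tx":0,"ty":0,"tz":5,"roll":0},{"tx":0,"ty":0,"tz":1,"roll":0},{"tx":0,"ty":0,"tz":0,"roll":0},{"tx":0,"ty":0,"tz":0,"roll":0}]'
python3 -m handwheel '[{"tx":0,"ty":0,"tz":0,"roll":0},{"tx":0,"ty":0,"tz":0,"roll":0},{"tx":0,"ty":0,"tz":0,"roll":0},{"tx":0,"ty":0,"tz":0,"roll":0},{"tx":0,"ty":0,"tz":0,"roll":0},{"tx":0,"ty":0,"tz":0,"roll":0},{"tx":0,"ty":0,"tz":0,"roll":0},{"tx":0,"ty":0,"tz":0,"roll":0}]' 5 70
```

```text
t: 7.88
tool_pos: [0.5113, 0.1183, 0.0063]
tool_rot: [3.002, 0.923, 0.003]
contact_force: [-0.1, 0.0, -0.4]
opening: 0.0499
grip_force: 0.0
t: 8.55
tool_pos: [0.5109, 0.1186, 0.0062]
tool_rot: [-3.002, -0.923, -0.001]
contact_force: [-1.7, 1.8, 5.4]
opening: 0.0143
grip_force: 71.4
```

```bash
python3 -m handwheel '[{"tx":0,"ty":0,"tz":0,"roll":0},{"tx":0,"ty":0,"tz":0,"roll":0},{"tx":0,"ty":0,"tz":2,"roll":0},{"tx":0,"ty":0,"tz":1,"roll":0},{"tx":0,"ty":0,"tz":0,"roll":0},{"tx":0,"ty":0,"tz":0,"roll":0}]' 40 70
python3 -m handwheel '[{"tx":0,"ty":0,"tz":0,"roll":0},{"tx":0,"ty":0,"tz":0,"roll":0},{"tx":0,"ty":0,"tz":0,"roll":0},{"tx":0,"ty":0,"tz":0,"roll":0},{"tx":0,"ty":0,"tz":0,"roll":0},{"tx":0,"ty":0,"tz":0,"roll":0},{"tx":0,"ty":0,"tz":0,"roll":0},{"tx":0,"ty":0,"tz":0,"roll":0}]' 5 70
python3 -m handwheel '[{"tx":0,"ty":0,"tz":-3,"roll":0},{"tx":0,"ty":0,"tz":-6,"roll":0},{"tx":0,"ty":0,"tz":-10,"roll":0},{"tx":0,"ty":0,"tz":-15,"roll":0},{"tx":0,"ty":0,"tz":-15,"roll":0},{"tx":0,"ty":0,"tz":-15,"roll":0},{"tx":0,"ty":0,"tz":-15,"roll":0},{"tx":0,"ty":0,"tz":-15,"roll":0},{"tx":0,"ty":0,"tz":-10,"roll":0},{"tx":0,"ty":0,"tz":-5,"roll":0},{"tx":0,"ty":0,"tz":0,"roll":0},{"tx":0,"ty":0,"tz":0,"roll":0}]'
```

```text
t: 9.05
tool_pos: [0.5102, 0.1182, 0.002]
tool_rot: [-3.003, -0.923, 0.001]
contact_force: [0.1, -0.1, -0.1]
opening: 0.0402
grip_force: 0.0
t: 9.72
tool_pos: [0.5106, 0.1183, 0.0025]
tool_rot: [3.003, 0.924, 0.0]
contact_force: [-0.4, -0.4, 3.6]
opening: 0.0143
grip_force: 69.8
t: 10.72
tool_pos: [0.5101, 0.1182, 0.1109]
tool_rot: [-3.003, -0.924, 0.001]
contact_force: [-0.3, -0.2, -5.9]
opening: 0.0145
grip_force: 68.8
```

```bash
python3 - <<'E'
from h import *
im,d=optics.get_image("scene"); 
print("tcp px",proj("scene",ctrl.get_obs()["tool_pos"]))
cv2.imwrite("pics/l1.png",cv2.resize(im[165:295,220:410,::-1],None,fx=4.2,fy=4.2,interpolation=cv2.INTER_CUBIC)[:,:800])
# expected lever pose, if level & as measured
a=np.radians(34.1);o=np.array([.4705,.088]);x=np.array([np.cos(a),np.sin(a)]);y=np.array([-x[1],x[0]])
c=lambda p:((np.array(p)-[220,165]+.5)*4.2-.5).round(1)
print("bore exp",c(proj("scene",[*o,.1084+.03])),"eye exp",c(proj("scene",[*(o+.128*x+.016*y),.1084+.024])))
E
```

```text
tcp px [292.91576615 241.6219429 ]
bore exp [411.4 273.7] eye exp [131.1 317.8]
```

View pics/l1.png

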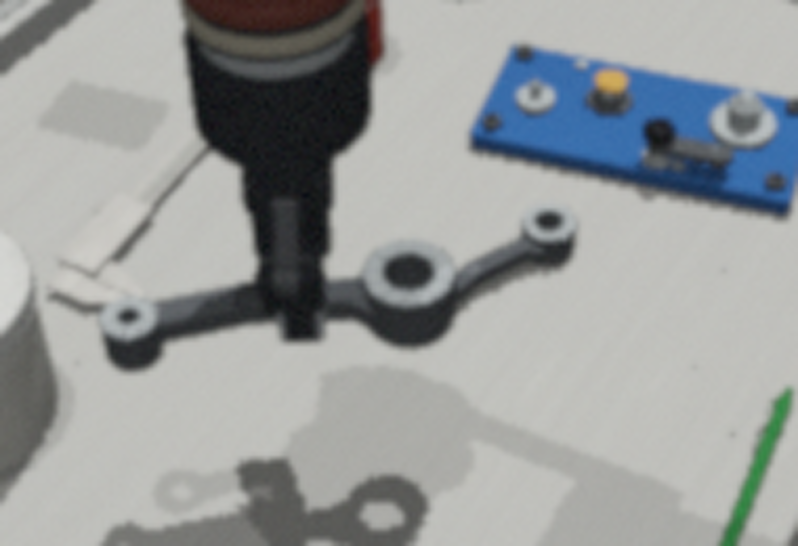

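The lever hangs level with its bore at (408,271) and eye at (128,317). That is within 1 image pixel of the expected position, so it has not slipped. I'll locate the can, then work out the move.

```bash
python3 - <<'E'
from h import *
print("can base",onz("scene",(301,178),0), "can mid?",onz("top",(350,178),0))
E
python3 -m handwheel '[{"tx":0,"ty":0,"tz":0,"roll":0.04},{"tx":0,"ty":0,"tz":0,"roll":0.06},{"tx":0,"ty":0,"tz":0,"roll":0.06},{"tx":0,"ty":0,"tz":0,"roll":0.06},{"tx":0,"ty":0,"tz":0,"roll":0.06},{"tx":0,"ty":0,"tz":0,"roll":0.05},{"tx":0,"ty":0,"tz":0,"roll":0.03},{"tx":0,"ty":0,"tz":0,"roll":0},{"tx":0,"ty":0,"tz":0,"roll":0}]'
python3 rel.py 475.3,-206.8,67
```

```text
can base [ 0.69023473 -0.16534565  0.        ] can mid? [ 0.6704151  -0.17117965  0.        ]
t: 11.52
tool_pos: [0.5097, 0.1182, 0.1101]
tool_rot: [-3.119, -0.372, 0.003]
contact_force: [0.4, 0.7, -5.2]
opening: 0.0146
grip_force: 68.7
11.5167 [0.50965829 0.11816866 0.1100755 ] heading 13.611863975605793 axis [-0.002 -0.    -1.   ] toolshift mm [-109.8  307.8   43.2] f [ 0.4  0.7 -5.2]
```

```bash
python3 -m handwheel '[{"tx":-2,"ty":6,"tz":0,"roll":0},{"tx":-4,"ty":11,"tz":0,"roll":0},{"tx":-6,"ty":17,"tz":0,"roll":0},{"tx":-6,"ty":17,"tz":0,"roll":0},{"tx":-6,"ty":17,"tz":0,"roll":0},{"tx":-6,"ty":17,"tz":0,"roll":0},{"tx":-6,"ty":17,"tz":0,"roll":0},{"tx":-6,"ty":17,"tz":0,"roll":0},{"tx":-6,"ty":17,"tz":0,"roll":0},{"tx":-6,"ty":17,"tz":0,"roll":0},{"tx":-6,"ty":17,"tz":0,"roll":0},{"tx":-6,"ty":17,"tz":0,"roll":0}]'
python3 -m handwheel '[{"tx":-6,"ty":17,"tz":0,"roll":0},{"tx":-6,"ty":17,"tz":0,"roll":0},{"tx":-6,"ty":17,"tz":0,"roll":0},{"tx":-6,"ty":17,"tz":0,"roll":0},{"tx":-6,"ty":17,"tz":0,"roll":0},{"tx":-5,"ty":17,"tz":0,"roll":0},{"tx":-5,"ty":11,"tz":0,"roll":0},{"tx":-2,"ty":5,"tz":0,"roll":0},{"tx":0,"ty":0,"tz":0,"roll":0},{"tx":0,"ty":0,"tz":0,"roll":0},{"tx":0,"ty":0,"tz":0,"roll":0}]'
python3 rel.py 475.3,-206.8,67
```

```text
t: 12.52
tool_pos: [0.4894, -0.0808, 0.1113]
tool_rot: [3.119, 0.371, -0.0]
contact_force: [0.0, 0.2, -5.7]
opening: 0.0145
grip_force: 68.7
t: 13.43
tool_pos: [0.4768, -0.2028, 0.1111]
tool_rot: [-3.119, -0.372, 0.0]
contact_force: [-0.2, 0.6, -5.6]
opening: 0.0146
grip_force: 68.8
13.4333 [ 0.47684877 -0.20283519  0.11109024] heading 13.601070499505571 axis [-0.     0.001 -1.   ] toolshift mm [-2.4  3.5 44.1] f [-0.2  0.6 -5.6]
```

```bash
python3 -m handwheel '[{"tx":-2.4,"ty":3.5,"tz":0,"roll":0},{"tx":0,"ty":0,"tz":5,"roll":0},{"tx":0,"ty":0,"tz":8,"roll":0},{"tx":0,"ty":0,"tz":8,"roll":0},{"tx":0,"ty":0,"tz":8,"roll":0},{"tx":0,"ty":0,"tz":8,"roll":0},{"tx":0,"ty":0,"tz":5,"roll":0},{"tx":0,"ty":0,"tz":0,"roll":0},{"tx":0,"ty":0,"tz":0,"roll":0},{"tx":0,"ty":0,"tz":0,"roll":0},{"tx":0,"ty":0,"tz":0,"roll":0}]'
python3 rel.py 475.3,-206.8,67
python3 - <<'E'
from h import *
im,d=optics.get_image("scene"); it,_=optics.get_image("top")
cv2.imwrite("pics/f1.png",np.hstack([cv2.resize(im[145:235,310:430,::-1],(520,390),interpolation=cv2.INTER_CUBIC),cv2.resize(it[195:285,330:390,::-1],(260,390),interpolation=cv2.INTER_CUBIC)]))
a=np.radians(13.5);o=np.array([.4275,-.221]);x=np.array([np.cos(a),np.sin(a)]);y=np.array([-x[1],x[0]])
k=lambda n,p:(((proj(n,p)-([310,145] if n=="scene" else [330,195])+.5)*4.333-.5)+([0,0] if n=="scene" else [520,0])).round(1)
for n in P: print(n,"bore exp",k(n,[*o,.065+.03]),"eye exp",k(n,[*(o+.128*x+.016*y),.065+.024]))
E
```

```text
t: 14.35
tool_pos: [0.476, -0.2078, 0.07]
tool_rot: [3.119, 0.371, 0.002]
contact_force: [0.3, -0.6, -6.2]
opening: 0.0145
grip_force: 68.8
14.35 [ 0.47599973 -0.20784388  0.07000034] heading 13.56945364230666 axis [ 0.001 -0.001 -1.   ] toolshift mm [-0.4 -1.2  3. ] f [ 0.3 -0.6 -6.2]
top bore exp [679.1 270.8] eye exp [614.4  77.1]
scene bore exp [393.7 112.2] eye exp [167.4  95.4]
```

View pics/f1.png

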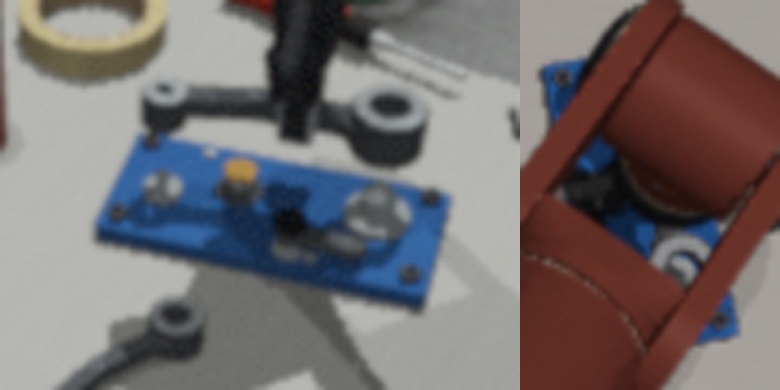

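```bash
python3 - <<'E'
from h import *
g=lambda u,v,o:((u+.5)/4.333-.5+o[0],(v+.5)/4.333-.5+o[1])
s=g(390,105,(310,145));t=g(678-520,262,(330,195))
print("bore tri",tri(t,s),"scene",onz("scene",s,.098),"top",onz("top",t,.098))
print("spigot shoulder scene",onz("scene",g(376,214,(310,145)),.02))
e=g(167,89,(310,145)); print("eye scene",onz("scene",e,.092),"pin sh scene",onz("scene",g(163,188,(310,145)),.02))
E
```

```text
bore tri (array([ 0.43116438, -0.21995011,  0.09972597]), np.float64(0.0023553809772901813)) scene [ 0.43071638 -0.22228499  0.098     ] top [ 0.43251664 -0.21981302  0.098     ]
spigot shoulder scene [ 0.42797085 -0.21859205  0.02      ]
eye scene [ 0.54959195 -0.17729846  0.092     ] pin sh scene [ 0.54772368 -0.17381558  0.02      ]
```

Bore over spigot is off by about 3 mm in x, so I'll trim that and lower slightly.

```bash
python3 -m handwheel '[{"tx":-1.5,"ty":-0.5,"tz":1,"roll":0},{"tx":-1,"ty":-0.5,"tz":2,"roll":0},{"tx":0,"ty":0,"tz":1,"roll":0},{"tx":0,"ty":0,"tz":0,"roll":0},{"tx":0,"ty":0,"tz":0,"roll":0},{"tx":0,"ty":0,"tz":0,"roll":0},{"tx":0,"ty":0,"tz":0,"roll":0},{"tx":0,"ty":0,"tz":0,"roll":0},{"tx":0,"ty":0,"tz":0,"roll":0},{"tx":0,"ty":0,"tz":0,"roll":0}]'
python3 rel.py 475.3,-206.8,67
python3 - <<'E'
from h import *
im,d=optics.get_image("scene"); it,_=optics.get_image("top")
cv2.imwrite("pics/f2.png",np.hstack([cv2.resize(im[145:235,310:430,::-1],(520,390),interpolation=cv2.INTER_CUBIC),cv2.resize(it[240:275,355:380,::-1],(278,390),interpolation=cv2.INTER_CUBIC)]))
E
```

```text
t: 15.28
tool_pos: [0.4729, -0.2072, 0.0654]
tool_rot: [3.12, 0.371, 0.0]
contact_force: [-0.6, -0.4, -5.7]
opening: 0.0146
grip_force: 68.8
15.2833 [ 0.47286441 -0.20716256  0.06536405] heading 13.568704625717137 axis [ 0. -0. -1.] toolshift mm [ 2.5  0.2 -1.6] f [-0.6 -0.4 -5.7]
```

View pics/f2.png

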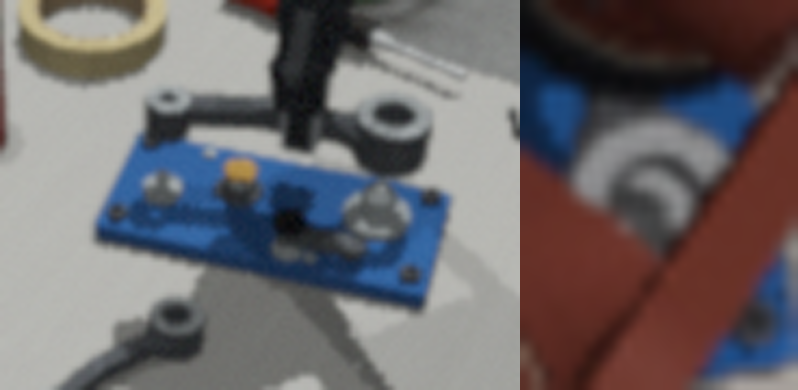

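The bore is at (394,115) and the eye at (168,98), both within 1 pixel of the goal projections. The lever is level, clear of the spigot, and the ejector is up.

```bash
python3 -c "
from station import ctrl
print(ctrl.finish_job())"
```

```text
the job is handed in; nothing more can be done
None
```

I pressed the ejector to its stop and it sprang back up; the lever is now held still and level about 2 cm above the spigot tip, bore and eye over spigot and pin to within a few mm by camera, and the job is handed in (no verdict was returned).

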